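# Open the sprung test clamp and load an LED driver

### The arm

A 6-joint arm with a two-finger parallel gripper is mounted at the origin on the work surface. World frame = base frame: x ahead of the robot, y to its left, z up, the work surface at z = 0. Lengths are in m, angles in rad, forces in N, time in s.
With the tool pointing down it reaches from about 0.3 to 0.75 m from the base axis. Payload 8.5 kg.
Tool frame: the origin (TCP) lies midway between the tips of the shut fingers; the grasp point (between the pads) lies 19 mm behind it; z points along the fingers, y is the line along which they close (so a half turn about z gives the same grasp; the last joint's range is limited). The gripper opens to 88 mm and grips with 3 to 60 N. Pads are 18 mm wide; open, the fingers measure 123 mm over their backs; the gripper's body (75 mm by 187 mm) begins 45 mm behind the grasp point.
Start: joints at [0.904, 0.381, 1.297, -0, 1.464, -0.215], TCP at [0.24, 0.495, 0.239] pointing down, gripper open.
Joint ranges: [-3.11, 3.11], [-0.89, 2.33], [0.22, 2.48], [-1.42, 4.56], [0.17, 2.85], [-2.88, 2.88]. Speed limits (rad/s): [2.39, 2.39, 3.14, 3.14, 3.14, 3.14].

### API

Orientations are given as a rotation vector (axis times angle).
In Python, from cell import state, grab_frame, camera_info, job_done gives the robot as it stands.
- The arm moves only by the tool jog_arm, never from a script. Its argument "targets" is a list of rows, each a list of 2 entries, a list of its own where there are three numbers: the shift along the tool's x, y, z as a fraction of full scale, then the turn, a rotation vector about the tool's x, y, z as a fraction of full scale. In form: [[[dx, dy, dz], [ax, ay, az]], ...]. A call has 1 to 5 rows; each row shifts and turns the commanded pose from where the row before left it, along the tool's axes as they then stand; what a row does not reach is not made up. Full scale, the value 1, is 30 cm for a shift and 90 degrees for a turn. A row lasts 1/10 s, in which the tool goes at most 50 mm and 8.59 degrees, less where a joint would pass 70% of its speed; a pose out of reach is approached as far as the arm can. A call with a number of a shift or a turn outside -1 to 1 is refused whole. A call with a gripper value outside its range is refused whole. "fingers" is the finger opening in mm, from 0 to 88.1, set as the call begins (left out, the last holds). The fingers move at their own pace and stop on an object; "newtons" is the grip in N (left out, the last holds). Time passes only in rows, so rows that do not move let the fingers close. It gives the time, the measured TCP pose, the force, the opening and the grip force at its end, in the units of the state.
- state(): the state, without advancing time (a new reading comes with each control period).
- grab_frame(name): name is "scene" or "top" or "wrist"; returns the picture (400x640x3 uint8, red, green, blue); there is no depth.
- camera_info(name): a dict with "fx", "fy", "cx", "cy" (pixels), "dist" ([k1, k2, p1, p2, k3] as OpenCV has them; the pictures are not rectified), "R" (3x3) and "t" (3): a world point X has camera coordinates R X + t; the wrist camera has in their place "tool_from_camera" (4x4, takes a point from camera to tool coordinates, whose origin is the TCP and whose axes are the flange's). Camera axes: x right, y down, z forward; pixel columns grow to the right and rows downward; lengths in m; the calibration is good to about 2 mm. A picture is of the moment at which its call begins: read the wrist's pose just before it. camera_info takes no time and is no camera call.
- job_done(): hands the job in; it is judged then, once.
The state is a dict: "clock": time; "q": joint angles; "joint_velocities": joint speeds; "joint_efforts": joint torques, N m; "tcp_pos": TCP position; "tool_rot": TCP orientation; "contact_force": force on the tool from outside, world axes, zero at the start; "wrist_torque": the same for the moment, N m; "grip_width": opening from 0.0 (shut) to 1.0 (fully open); "finger_force": force on a finger pad.
Only numpy, scipy, OpenCV 4.12 (cv2) and the standard library are available. Lean on these libraries where they do the work, as an engineer would, in place of code of your own. Each camera call takes 0.05 s, during which the arm holds its last target. There are 200 camera calls.

### The job

Pull the test fixture's sprung slide out by its upright tab, all the way to its stop, so that the drop pin falls into its notch and keeps the jaw open. Then stand the ribbed aluminium LED driver upright in the opened nest, fully down on the nest floor, setting it down rather than dropping it. Leave the slide latched open and do not disturb the bottle, junction box or weight standing near the driver.

Things in the scene. Friction and masses are not known exactly. Their poses are not given: they have to be found in the camera images.
- fixture: Test fixture fixed to the bench; grey base plate 240 x 130 x 12 mm (local x -100..140, y +-65). Origin on the bench under the slide's line; local x runs along the slide from pull tab (-x end) to nest (+x end), z up. A dark steel bridge holding the drop pin stands at x -52..-8, y +-30, to z 60. A bar 30 mm wide, top at z 36, runs from the tab under the bridge to the moving jaw (to z 52).
- slide (a joint): How far the slide (tab, bar, moving jaw in one) is pulled to the fixture's -x: 0 shut (jaw on fixed jaw, nest closed) to 0.060 m at the hard stop. A spring pulls it shut, about 4 N at 0, 8 N at 0.060. From about 0.058 the pin can fall, in about 0.2 s; let go, the slide then springs back some 5 mm and rests on the pin.
- tab (a point): Middle of the top edge of the slide's pull tab, on its face towards the bridge; moves with the slide. The tab is an upright steel plate 70 mm wide, square to the travel, 8 mm thick, top 86 mm above the bench, foot on the bar (36 mm). Shut, 63 mm lie free between this face and the bridge: closed fingers can be lowered in behind the tab to pull it; it can also be pinched from above.
- pin: Drop pin: square 12 mm steel shank 44 mm long, round black head 24 mm across and 10 mm thick on top, loose in the bridge's bore. Origin at the centre of its foot: 36 mm above the bench while it rides on the bar, about 20 mm once dropped in the notch (head top then 74 mm up, was 90). It falls by itself.
- nest (a point): Centre of the opened nest on its floor, 12 mm above the bench, fixed; axes as the fixture's. Fixed jaw: upright plate 100 mm wide, 29 mm to +x, to 56 mm above the bench. Side walls 44 mm to either side in y, to 42 mm above the bench. Latched, the moving jaw leaves about 55 mm between the jaws.
- driver: LED driver to load: ribbed aluminium block 76 mm (its x) by 44 mm (its y) by 100 mm tall (z up), 0.3 to 0.65 kg, upright on the bench at the start, small black panel on top. Origin centre of underside. It goes in with its 44 mm across the jaws (its y along the fixture's x), either way round. It swaps places with bottle, junction box and weight from run to run.
- bottle: Bystander: round white plastic bottle, 56 mm across, 130 mm tall; origin centre of underside.
- junction_box: Bystander: square grey plastic junction box, 70 x 70 x 48 mm tall; origin centre of underside.
- weight: Bystander: steel knobbed cylindrical weight, 52 mm across, 90 mm tall; origin centre of underside.
Mind the look-alikes: they are no part of the job. Leave any green or pink look-alike of the pin alone.

How it is judged:
By the outcome, as a careful person would: the job done as asked, in the order asked, and still so for the second after the job is handed in, with the robot touching nothing.
It also fails if it takes over 54 s, if anything falls off the work surface, if the arm or the gripper's body presses on something with over 40 N, if the wrist force passes 120 N, or if a joint passes its speed limit or range.

## Working session

There is one attempt and no reset: what is moved stays moved. The work goes in short steps, Python scripts to look and compute and a tool call to move; the robot and the scene stay as the last step left them, time stands still between calls to the robot, and variables do not carry over. Pictures are saved under pics/ and viewed, at most 12 in all, crops included, and the job is handed in when it is done.

Besides the shell and the picture viewer there is one more tool, called as name(argument=value, ...) on one line, values as JSON. jog_arm: Moves the arm, as the interface text tells. Shift numbers are shares of 30 cm and turn numbers shares of 90 degrees, none past 1 either way. Its arguments: {"type":"object","properties":{"targets":{"type":"array"},"fingers":{"type":"number"},"newtons":{"type":"number"}},"required":["targets"]}

```bash
mkdir -p pics; python3 - <<'E'
from cell import *
import cv2,numpy as np
s=state();print(s)
for n in("scene","top"):
    im=grab_frame(n);cv2.imwrite(f"pics/{n}0.png",cv2.resize(im[:,:,::-1],(800,500),interpolation=cv2.INTER_CUBIC));cv2.imwrite(f"pics/{n}0raw.png",im[:,:,::-1])
    c=camera_info(n);print(n,c, -np.array(c["R"]).T@c["t"])
print(camera_info("wrist"))
E
```

```text
{'clock': 0.0, 'q': array([ 9.03698790e-01,  3.81195467e-01,  1.29824491e+00, -2.02117243e-05,
        1.46359134e+00, -2.15274020e-01]), 'joint_velocities': array([-2.20303346e-04, -8.71482193e-05, -1.85335010e-03, -1.64412795e-04,
        9.28691095e-05, -1.35577596e-04]), 'joint_efforts': array([ 4.27493760e-04, -4.37929058e+01, -2.24554968e+01,  7.13024894e-02,
        3.52229190e-02, -1.61671906e-04]), 'tcp_pos': array([0.2399529 , 0.49458997, 0.2381434 ]), 'tool_rot': array([-7.03564133e-01, -3.06118461e+00,  2.05712102e-03]), 'contact_force': array([0.57959533, 0.92045777, 0.75669674]), 'wrist_torque': array([-0.00330293, -0.05738698, -0.01503386]), 'finger_force': 0.0, 'grip_width': 0.9980635966867444}
scene {'fx': 382.3608771402257, 'fy': 382.3608771402257, 'cx': 317.76193526043323, 'cy': 200.53876997588446, 'dist': array([0.02219964, 0.        , 0.        , 0.        , 0.        ]), 'R': array([[-7.33500145e-01,  6.79689265e-01,  1.98910114e-04],
       [ 5.40443716e-01,  5.83407972e-01, -6.06263744e-01],
       [-4.12187005e-01, -4.44587045e-01, -7.95263625e-01]]), 't': ar
[... 357 characters left out ...]
 -0.16145603],
       [ 0.16148559,  0.00211727, -0.9868728 ]]), 't': array([-0.05931208,  0.56673108,  1.05238269])} [ 0.38874058 -0.06734981  1.12984783]
{'fx': 330.093107259398, 'fy': 330.093107259398, 'cx': 318.11175670630104, 'cy': 203.30119131103217, 'dist': array([-0.03026752,  0.        ,  0.        ,  0.        ,  0.        ]), 'tool_from_camera': array([[ 1.25643656e-03, -9.47391109e-01, -3.20075784e-01,
         8.28732255e-02],
       [ 9.99998970e-01,  9.68144912e-04,  1.05982207e-03,
        -1.29948057e-03],
       [-6.94186264e-04, -3.20076785e-01,  9.47391350e-01,
        -1.46325768e-01],
       [ 0.00000000e+00,  0.00000000e+00,  0.00000000e+00,
         1.00000000e+00]])}
```

View pics/top0.png

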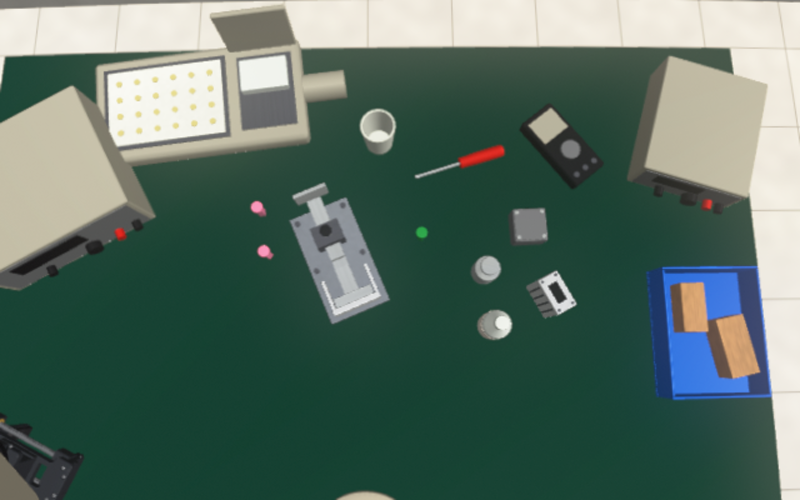

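View pics/scene0.png

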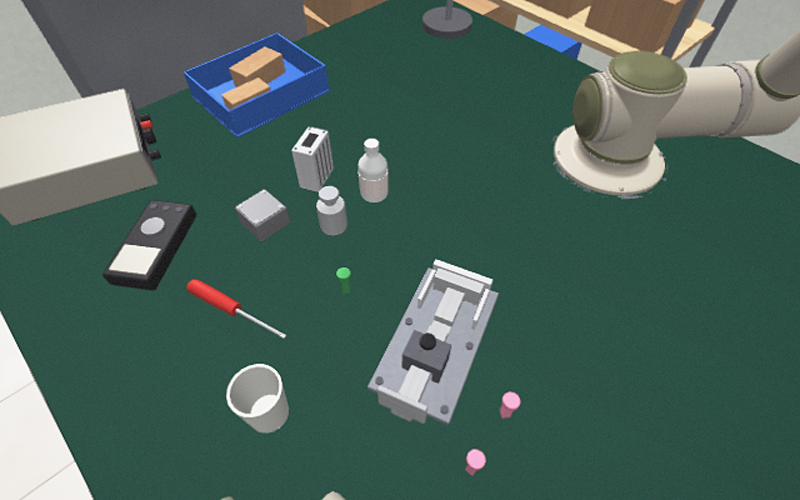

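The top view shows the tab at about (311,194), the bridge and pin at (326,230), the nest at (352,292) and the driver at (552,294). The bottle (495,324), weight (487,268) and junction box (529,225) stand near the driver. I'll enlarge the important areas.

```bash
python3 - <<'E'
import cv2,numpy as np
def crop(n,x,y,w,h,k):
    a=cv2.imread(f"pics/{n}0raw.png")[y:y+h,x:x+w]
    a=cv2.resize(a,None,fx=k,fy=k,interpolation=cv2.INTER_CUBIC)
    for i in range(0,w,10):
        cv2.line(a,(i*k,0),(i*k,5 if i%50 else 12),(0,255,255),1)
        if i%20==0: cv2.putText(a,str(x+i),(i*k,20),0,.35,(0,255,255),1)
    for i in range(0,h,10):
        cv2.line(a,(0,i*k),(5,i*k),(0,255,255),1)
        if i%20==0: cv2.putText(a,str(y+i),(6,i*k+4),0,.35,(0,255,255),1)
    return a
cv2.imwrite("pics/c1.png",np.hstack([crop("top",220,140,100,120,4),crop("top",370,160,100,120,4)]))
cv2.imwrite("pics/c2.png",np.hstack([crop("scene",290,200,115,145,4),crop("scene",225,95,85,145,4)]))
E
```

```text
(no output)
```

View pics/c1.png

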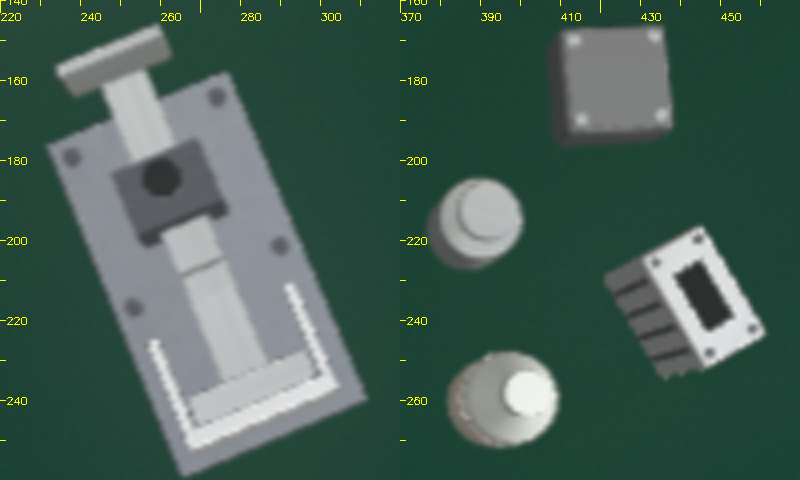

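View pics/c2.png

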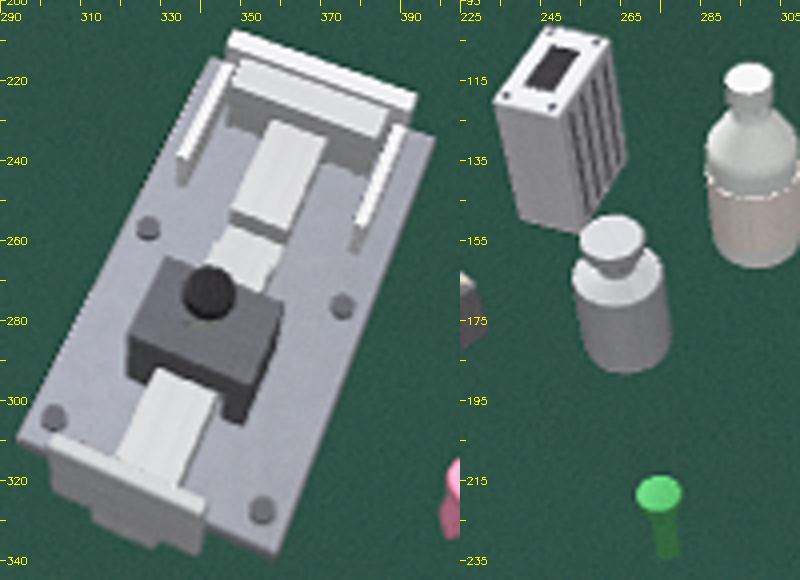

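c1 shows the plate corners at (228,72), (47,146), (182,476), (367,398) and the driver's top corners at (700,227), (765,333), (706,369), (643,261). c2 shows the same features from the side, with the slide shut. Next I fit the poses.

```bash
cat > h.py <<'E'
import cv2,numpy as np
from cell import *
from scipy.optimize import least_squares
from scipy.spatial.transform import Rotation as Ro
def proj(P,n):
    c=camera_info(n);K=np.array([[c["fx"],0,c["cx"]],[0,c["fy"],c["cy"]],[0,0,1.]])
    return cv2.projectPoints(np.array(P,float).reshape(-1,3),cv2.Rodrigues(np.array(c["R"]))[0],np.array(c["t"]),K,np.array(c["dist"]))[0][:,0]
def place(p,L):
    L=np.array(L,float).reshape(-1,3)/1000;c,s=np.cos(p[2]),np.sin(p[2])
    return np.c_[p[0]+c*L[:,0]-s*L[:,1],p[1]+s*L[:,0]+c*L[:,1],L[:,2]]
def fit(obs,x0):
    # obs: list of (cam, local mm, raw px)
    f=lambda p:np.concatenate([(proj(place(p,L),n)-U).ravel() for n,L,U in obs])
    r=least_squares(f,x0,loss='soft_l1');return r.x,np.abs(r.fun).reshape(-1,2)
def raw(c,ox,oy,sx=0,k=4): return (np.array(c,float)-[sx,0]+.5)/k-.5+[ox,oy]
E
python3 - <<'E'
from h import *
F=[(-100,65,12),(-100,-65,12),(140,-65,12),(140,65,12)]
ft=("top",F,raw([(228,72),(47,146),(182,476),(367,398)],220,140))
fs=("scene",F,raw([(17,438),(275,556),(435,138),(210,57)],290,200))
tb=("top",[(-123,-35,86),(-123,35,86)],raw([(57,68),(160,25)],220,140))
ts=("scene",[(-115,35,86),(-115,-35,86)],raw([(52,435),(206,508)],290,200))
T=[(38,-22,100),(-38,-22,100),(-38,22,100),(38,22,100)]
dt=("top",T,raw([(700,227),(765,333),(706,369),(643,261)],370,160,400))
ds=("scene",T+[(38,-22,0),(38,22,0),(-38,22,0)],raw([(494,101),(549,28),(609,41),(559,116),(520,219),(580,232),(625,158)],225,95,460))
for o in([ft],[fs],[ft,fs],[ft,fs,tb,ts]):
    p,r=fit(o,[.45,.05,np.pi+.4]);print("fix",p.round(4),r.max(1).round(1))
print("tab",place(p,[-115,0,86]),"nest",place(p,[[0,0,12]]))
for o in([dt],[ds],[dt,ds]):
    q,r=fit(o,[.35,-.3,.5]);print("drv",q.round(4),r.max(1).round(1))
for n,c,z in(("bottle",(525,393),130),("weight",(490,210),90),("box",(615,80),48)):
    u=raw([c],370,160,400)
    print(n,least_squares(lambda a:(proj([a[0],a[1],z/1000],"top")-u).ravel(),[.3,-.3]).x.round(4))
s=state();print(Ro.from_rotvec(s["tool_rot"]).as_matrix().round(3))
E
```

```text
fix [0.5979 0.0613 3.5361] [0.4 0.3 0.5 0.2]
fix [0.6008 0.0633 3.5386] [0.8 0.4 0.4 0.6]
fix [0.5997 0.0625 3.5381] [1.1 0.9 0.3 0.6 0.6 0.6 0.6 1. ]
fix [0.6002 0.0625 3.5366] [1.2 1.1 0.4 0.7 0.9 0.4 0.5 0.9 1.5 1.3 1.6 2.4]
tab [[0.7063076  0.10670939 0.086     ]] nest [[0.60016138 0.06246033 0.012     ]]
drv [ 0.4949 -0.3756  0.503 ] [0.5 0.7 0.4 1. ]
drv [ 0.4986 -0.3744  0.4998] [0.9 1.5 1.1 0.1 0.6 1.3 1. ]
drv [ 0.4967 -0.3755  0.4959] [1.3 0.5 0.4 1.  0.8 2.1 1.6 0.5 0.  0.8 1.4]
bottle [ 0.4375 -0.26  ]
weight [ 0.5508 -0.2509]
box [ 0.6412 -0.3422]
[[-0.9    0.437 -0.001]
 [ 0.437  0.9   -0.001]
 [ 0.    -0.001 -1.   ]]
```

```bash
cat >> h.py <<'E'
FX=np.array([.6,.0625,3.5375]); DR=np.array([.4967,-.3755,.50])
def goal(xyz,head,tilt=0):
    "tool pose: pointing down, tool x at heading (deg), then turned by tilt (deg) about tool y"
    h=np.radians(head);x=np.array([np.cos(h),np.sin(h),0]);z=np.array([0,0,-1.])
    return np.array(xyz),Ro.from_matrix(np.c_[x,np.cross(z,x),z])*Ro.from_euler('y',tilt,degrees=True)
def rows(g,N=None,start=None):
    if start is None: s=state();start=(s["tcp_pos"],Ro.from_rotvec(s["tool_rot"]))
    p,R=start;a=(R.inv()*g[1]).as_rotvec();D=R.inv().apply(g[0]-p)
    N=N or int(max(np.linalg.norm(D)/.045,np.degrees(np.linalg.norm(a))/7.5)+1)
    S=sum(Ro.from_rotvec(a/N*k).as_matrix() for k in range(N))
    print(N,"x",(np.linalg.solve(S,D)/.3).round(3).tolist(),(a/N/(np.pi/2)).round(4).tolist())
    return g
E
python3 - <<'E'
from h import *
for c in((378,148),(378,112)):
    u=np.array(c)*.8
    for z in(0,.09):print(c,z,least_squares(lambda a:(proj([a[0],a[1],z],"top")-u),[.8,0]).x.round(3))
H=202.7
g=rows(goal(place(FX,[-95,0,160])[0],H,-15))
g=rows(goal(place(FX,[-95,0,55])[0],H,-15),start=g)
E
```

```text
Traceback (most recent call last):
ValueError: `f0` passed has more than 1 dimension.
```

```bash
python3 - <<'E'
from h import *
for c in((378,148),(378,112)):
    u=np.array(c)*.8
    for z in(0,.09):print(c,z,least_squares(lambda a:(proj([a[0],a[1],z],"top")-u).ravel(),[.8,0]).x.round(3))
H=202.7
g=rows(goal(place(FX,[-95,0,160])[0],H,-15))
g=rows(goal(place(FX,[-95,0,55])[0],H,-15),start=g)
E
```

```text
(378, 148) 0 [ 0.829 -0.03 ]
(378, 148) 0.09 [ 0.794 -0.033]
(378, 112) 0 [ 0.913 -0.03 ]
(378, 112) 0.09 [ 0.871 -0.033]
14 x [-0.113, -0.091, 0.031] [-0.0051, -0.0112, -0.0383]
3 x [0.03, 0.0, 0.113] [0.0, 0.0, 0.0]
```

jog_arm(targets=[[[-0.113, -0.091, 0.031], [-0.0051, -0.0112, -0.0383]], [[-0.113, -0.091, 0.031], [-0.0051, -0.0112, -0.0383]], [[-0.113, -0.091, 0.031], [-0.0051, -0.0112, -0.0383]], [[-0.113, -0.091, 0.031], [-0.0051, -0.0112, -0.0383]], [[-0.113, -0.091, 0.031], [-0.0051, -0.0112, -0.0383]]], fingers=0, newtons=20)

```text
clock: 0.6
tcp_pos: [0.3575, 0.3098, 0.1963]
tool_rot: [0.225, 3.038, 0.029]
contact_force: [0.1, -0.1, -0.6]
grip_width: 0.57
finger_force: 0.0
```

jog_arm(targets=[[[-0.113, -0.091, 0.031], [-0.0051, -0.0112, -0.0383]], [[-0.113, -0.091, 0.031], [-0.0051, -0.0112, -0.0383]], [[-0.113, -0.091, 0.031], [-0.0051, -0.0112, -0.0383]], [[-0.113, -0.091, 0.031], [-0.0051, -0.0112, -0.0383]], [[-0.113, -0.091, 0.031], [-0.0051, -0.0112, -0.0383]]])

```text
clock: 1.1
tcp_pos: [0.5278, 0.1697, 0.1686]
tool_rot: [-0.227, 2.946, 0.056]
contact_force: [0.2, 1.1, 0.1]
grip_width: 0.114
finger_force: 0.0
```

jog_arm(targets=[[[-0.113, -0.091, 0.031], [-0.0051, -0.0112, -0.0383]], [[-0.113, -0.091, 0.031], [-0.0051, -0.0112, -0.0383]], [[-0.113, -0.091, 0.031], [-0.0051, -0.0112, -0.0383]], [[-0.113, -0.091, 0.031], [-0.0051, -0.0112, -0.0383]], [[0, 0, 0], [0, 0, 0]]])

```text
clock: 1.6
tcp_pos: [0.6922, 0.0968, 0.1583]
tool_rot: [-0.564, 2.827, 0.075]
contact_force: [-1.4, 0.3, -0.5]
grip_width: 0.001
finger_force: 0.0
```

```bash
python3 - <<'E'
from h import *
s=state();print(s["clock"],s["tcp_pos"],s["q"].round(3),s["contact_force"])
H=202.7
g=rows(goal(place(FX,[-95,0,160])[0],H,-15))
rows(goal(place(FX,[-95,0,55])[0],H,-15))
p0=s["tcp_pos"];R0=Ro.from_rotvec(s["tool_rot"]);c=camera_info("wrist");M=np.array(c["tool_from_camera"])
cv2.imwrite("pics/w1.png",grab_frame("wrist")[:,:,::-1])
# predict where fixture points land in wrist picture
W=np.eye(4);W[:3,:3]=R0.as_matrix();W[:3,3]=p0;C=np.linalg.inv(W@M)
P=place(FX,[[-115,35,86],[-115,-35,86],[-52,30,60],[-52,-30,60],[-100,65,12],[-100,-65,12]])
K=np.array([[c["fx"],0,c["cx"]],[0,c["fy"],c["cy"]],[0,0,1.]])
print(cv2.projectPoints(P,cv2.Rodrigues(C[:3,:3])[0],C[:3,3],K,c["dist"])[0][:,0].round(0))
E
```

```text
1.6 [0.69224969 0.09684343 0.15834691] [-0.073  0.601  1.179  0.13   1.13  -2.079] [-1.4386873   0.291449   -0.53221548]
1 x [0.009, 0.013, -0.008] [-0.0001, 0.0007, -0.0014]
3 x [0.033, 0.004, 0.11] [-0.0, 0.0002, -0.0005]
[[276. 212.]
 [374. 212.]
 [281. 113.]
 [370. 113.]
 [249. 149.]
 [398. 149.]]
```

View pics/w1.png

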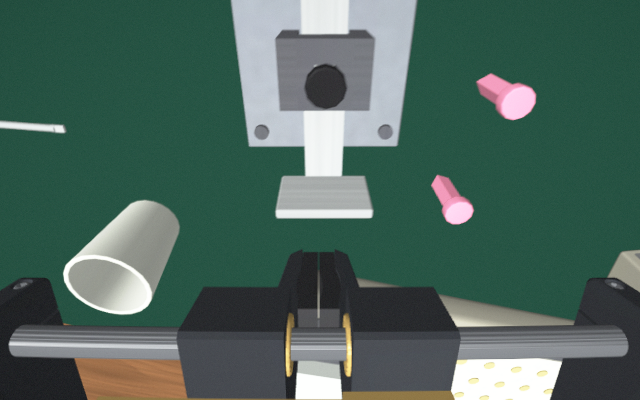

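The wrist view shows the tab's top edge at (276–372, 207–217), with the shut fingers (~(320,255)) in line with the slide. This matches the prediction to within 5 px, so I descend and pull.

jog_arm(targets=[[[0.036, 0.004, 0.11], [0, 0, 0]], [[0.036, 0.004, 0.11], [0, 0, 0]], [[0.036, 0.004, 0.11], [0, 0, 0]], [[0, 0, 0], [0, 0, 0]]])

```text
clock: 2.05
tcp_pos: [0.6789, 0.1018, 0.0515]
tool_rot: [-0.568, 2.836, 0.08]
contact_force: [-0.4, 0.6, -0.4]
grip_width: 0.001
finger_force: 0.0
```

```bash
python3 - <<'E'
from h import *
s=state();print(s["clock"],s["tcp_pos"],s["q"].round(3),s["contact_force"])
for x in(-104,-150,-170):rows(goal(place(FX,[x,0,55])[0],202.7,-15))
E
```

```text
2.05 [0.67894253 0.10178217 0.05154362] [-0.067  0.7    1.329  0.15   0.893 -2.114] [-0.41421205  0.64580658 -0.41194334]
1 x [-0.055, -0.019, 0.002] [0.0033, -0.0051, -0.001]
2 x [-0.101, -0.01, 0.021] [0.0016, -0.0025, -0.0005]
2 x [-0.134, -0.01, 0.029] [0.0016, -0.0025, -0.0005]
```

jog_arm(targets=[[[-0.04, -0.01, 0.009], [0, 0, 0]], [[-0.032, -0.004, 0.0086], [0, 0, 0]], [[-0.032, -0.004, 0.0086], [0, 0, 0]], [[-0.032, 0, 0.0086], [0, 0, 0]], [[-0.032, 0, 0.0086], [0, 0, 0]]])

```text
clock: 2.55
tcp_pos: [0.731, 0.1171, 0.0579]
tool_rot: [-0.568, 2.831, 0.078]
contact_force: [-7.9, 0.8, 0.5]
grip_width: 0.004
finger_force: 3.9
```

jog_arm(targets=[[[-0.032, 0, 0.0086], [0, 0, 0]], [[-0.016, 0, 0.0043], [0, 0, 0]]])

```text
clock: 2.75
tcp_pos: [0.7448, 0.1229, 0.0578]
tool_rot: [-0.569, 2.831, 0.078]
contact_force: [-9.2, 0.3, 2.0]
grip_width: 0.0
finger_force: 4.2
```

```bash
python3 - <<'E'
from h import *
s=state();print(s["clock"],s["tcp_pos"],s["q"].round(3),s["contact_force"])
d=place([0,0,FX[2]],[-1000,0,0])[0];print("local x",-(s["tcp_pos"]-[.6,.0625,0])@d*1000,"pull",s["contact_force"]@d)
E
```

```text
2.75 [0.74481356 0.12285153 0.05781152] [-0.029  0.792  1.099  0.127  1.019 -2.051] [-9.22499471  0.28936239  1.96429667]
local x -156.88609664080823 pull -8.399822664195824
```

jog_arm(targets=[[[-0.016, 0, 0.006], [0, 0, 0]], [[-0.009, 0, 0.004], [0, 0, 0]]])

```text
clock: 2.95
tcp_pos: [0.7521, 0.1259, 0.0576]
tool_rot: [-0.569, 2.83, 0.078]
contact_force: [-19.7, -3.6, 9.3]
grip_width: 0.004
finger_force: 9.9
```

jog_arm(targets=[[[-0.009, 0, 0.003], [0, 0, 0]], [[0, 0, 0], [0, 0, 0]]])

```text
clock: 3.15
tcp_pos: [0.7523, 0.1261, 0.0576]
tool_rot: [-0.57, 2.836, 0.077]
contact_force: [-26.8, -5.9, 12.6]
grip_width: 0.004
finger_force: 13.0
```

jog_arm(targets=[[[0, 0, 0], [0, 0, 0]], [[0, 0, 0], [0, 0, 0]], [[0, 0, 0], [0, 0, 0]]])

```text
clock: 3.45
tcp_pos: [0.7523, 0.126, 0.0575]
tool_rot: [-0.57, 2.836, 0.077]
contact_force: [-24.0, -5.1, 12.1]
grip_width: 0.006
finger_force: 12.7
```

jog_arm(targets=[[[0.012, 0, -0.003], [0, 0, 0]], [[0.012, 0, -0.003], [0, 0, 0]], [[0.012, 0, -0.003], [0, 0, 0]], [[0.016, 0, -0.004], [0, 0, 0]], [[0, 0, 0], [0, 0, 0]]])

```text
clock: 3.95
tcp_pos: [0.7414, 0.1197, 0.0564]
tool_rot: [-0.566, 2.826, 0.076]
contact_force: [-0.9, -0.3, -0.6]
grip_width: 0.004
finger_force: 0.0
```

```bash
python3 - <<'E'
from h import *
s=state();print(s["clock"],s["tcp_pos"],s["contact_force"])
cv2.imwrite("pics/w2.png",grab_frame("wrist")[:,:,::-1])
rows(goal([s["tcp_pos"][0],s["tcp_pos"][1],.17],202.7,-15))
E
```

```text
3.95 [0.74141534 0.11965611 0.05639425] [-0.91151929 -0.26421162 -0.56580381]
3 x [-0.033, 0.0, -0.122] [0.0001, 0.0004, -0.0002]
```

View pics/w2.png

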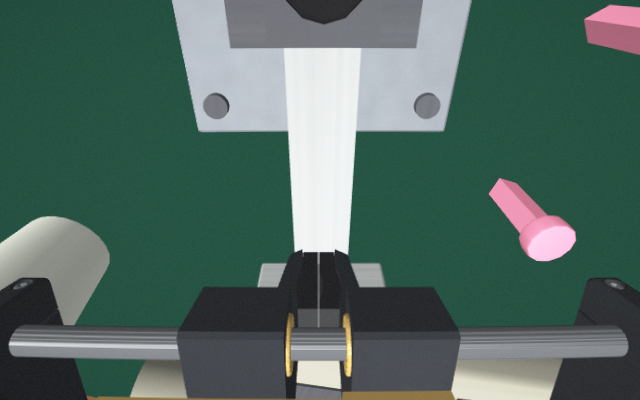

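The force dropped to about zero after backing off 13 mm. The slide stayed out, with the tab still near row 265 behind the fingers, so it is latched. I lift and go to the driver.

jog_arm(targets=[[[-0.033, 0, -0.122], [0, 0, 0]], [[-0.033, 0, -0.122], [0, 0, 0]], [[-0.033, 0, -0.122], [0, 0, 0]], [[0, 0, 0], [0, 0, 0]]])

```text
clock: 4.4
tcp_pos: [0.7439, 0.1198, 0.1762]
tool_rot: [-0.565, 2.816, 0.072]
contact_force: [0.5, 0.5, 0.8]
grip_width: 0.004
finger_force: 0.0
```

```bash
python3 - <<'E'
from h import *
s=state();print(s["tcp_pos"],s["contact_force"])
im=grab_frame("top");np.save("pics/top1.npy",im)
# pin: predicted px of head centre up vs. dropped, and dark-blob centroid
print(proj(place(FX,[[-30,0,90],[-30,0,74]]),"top").round(1),proj(place(FX,[[-178,0,86]]),"top").round(1))
g=rows(goal([.57,-.15,.22],115))
g=rows(goal([DR[0],DR[1],.2],28.5),start=g)
E
```

```text
[0.74389497 0.11979792 0.17615706] [0.46888506 0.50134892 0.79618435]
[[259.4 182.7]
 [260.2 184.1]] [[237.8 130.8]]
12 x [0.023, -0.094, -0.02] [0.0108, 0.0114, 0.0807]
12 x [-0.072, -0.004, 0.006] [0.0, 0.0, 0.0801]
```

jog_arm(targets=[[[0.023, -0.094, -0.02], [0.0108, 0.0114, 0.0807]], [[0.023, -0.094, -0.02], [0.0108, 0.0114, 0.0807]], [[0.023, -0.094, -0.02], [0.0108, 0.0114, 0.0807]], [[0.023, -0.094, -0.02], [0.0108, 0.0114, 0.0807]], [[0.023, -0.094, -0.02], [0.0108, 0.0114, 0.0807]]], fingers=80)

```text
clock: 4.95
tcp_pos: [0.7215, -0.025, 0.1851]
tool_rot: [0.374, 2.963, 0.047]
contact_force: [-1.3, 0.3, -0.8]
grip_width: 0.437
finger_force: 0.0
```

jog_arm(targets=[[[0.023, -0.094, -0.02], [0.0108, 0.0114, 0.0807]], [[0.023, -0.094, -0.02], [0.0108, 0.0114, 0.0807]], [[0.023, -0.094, -0.02], [0.0108, 0.0114, 0.0807]], [[0.023, -0.094, -0.02], [0.0108, 0.0114, 0.0807]], [[0.023, -0.094, -0.02], [0.0108, 0.0114, 0.0807]]])

```text
clock: 5.45
tcp_pos: [0.6217, -0.13, 0.205]
tool_rot: [1.332, 2.802, 0.01]
contact_force: [-0.1, 0.5, -0.9]
grip_width: 0.887
finger_force: 0.0
```

jog_arm(targets=[[[0.023, -0.094, -0.02], [0.0108, 0.0114, 0.0807]], [[0.023, -0.094, -0.02], [0.0108, 0.0114, 0.0807]], [[0, 0, 0], [0, 0, 0]]])

```text
clock: 5.75
tcp_pos: [0.5671, -0.1518, 0.217]
tool_rot: [-1.691, -2.639, 0.005]
contact_force: [1.5, -0.5, -1.0]
grip_width: 0.908
finger_force: 0.0
```

```bash
python3 - <<'E'
from h import *
print(state()["tcp_pos"])
rows(goal([DR[0],DR[1],.2],28.5))
E
```

```text
[ 0.56705178 -0.15183214  0.21698577]
12 x [-0.072, -0.003, 0.005] [-0.0005, 0.0001, 0.0798]
```

jog_arm(targets=[[[-0.072, -0.003, 0.005], [0, 0, 0.08]], [[-0.072, -0.003, 0.005], [0, 0, 0.08]], [[-0.072, -0.003, 0.005], [0, 0, 0.08]], [[-0.072, -0.003, 0.005], [0, 0, 0.08]], [[-0.072, -0.003, 0.005], [0, 0, 0.08]]])

```text
clock: 6.25
tcp_pos: [0.5846, -0.2565, 0.2079]
tool_rot: [-2.423, -1.991, 0.007]
contact_force: [-0.1, -0.1, -0.7]
grip_width: 0.907
finger_force: 0.0
```

jog_arm(targets=[[[-0.072, -0.003, 0.005], [0, 0, 0.08]], [[-0.072, -0.003, 0.005], [0, 0, 0.08]], [[-0.072, -0.003, 0.005], [0, 0, 0.08]], [[-0.072, -0.003, 0.005], [0, 0, 0.08]], [[-0.072, -0.003, 0.005], [0, 0, 0.08]]])

```text
clock: 6.75
tcp_pos: [0.5344, -0.3507, 0.2006]
tool_rot: [-2.921, -1.145, 0.009]
contact_force: [0.6, -0.6, 1.2]
grip_width: 0.908
finger_force: 0.0
```

jog_arm(targets=[[[-0.072, -0.003, 0.005], [0, 0, 0.08]], [[-0.072, -0.003, 0.005], [0, 0, 0.08]], [[0, 0, 0], [0, 0, 0]], [[0, 0, 0], [0, 0, 0]]])

```text
clock: 7.15
tcp_pos: [0.5003, -0.3759, 0.1987]
tool_rot: [-3.04, -0.779, 0.009]
contact_force: [-0.1, -0.8, -0.6]
grip_width: 0.91
finger_force: 0.0
```

```bash
cat >> h.py <<'E'
def wproj(P):
    s=state();c=camera_info("wrist");W=np.eye(4);W[:3,:3]=Ro.from_rotvec(s["tool_rot"]).as_matrix();W[:3,3]=s["tcp_pos"]
    C=np.linalg.inv(W@c["tool_from_camera"]);K=np.array([[c["fx"],0,c["cx"]],[0,c["fy"],c["cy"]],[0,0,1.]])
    return cv2.projectPoints(np.array(P,float),cv2.Rodrigues(C[:3,:3])[0],C[:3,3],K,c["dist"])[0][:,0]
E
python3 - <<'E'
from h import *
s=state();print(s["tcp_pos"],s["q"].round(2))
print(wproj(place(DR,[(38,-22,100),(-38,-22,100),(-38,22,100),(38,22,100)])).round(1))
im=grab_frame("wrist");cv2.imwrite("pics/w3.png",im[:,:,::-1])
rows(goal([DR[0],DR[1],.2],28.5))
E
```

```text
[ 0.50025341 -0.37590871  0.19870069] [-0.83  0.55  1.13 -0.    1.47  0.24]
[[343.7 158.8]
 [341.1 250.1]
 [287.7 249.9]
 [285.  158.6]]
1 x [-0.011, -0.007, -0.003] [-0.0026, 0.0031, 0.003]
```

View pics/w3.png

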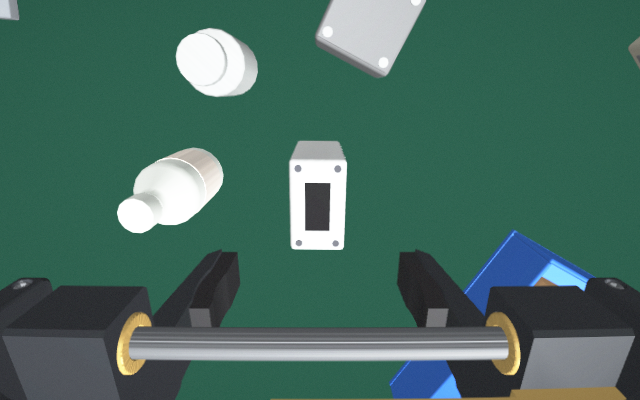

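The wrist view shows the driver's top face at columns 290–346, rows 159–249. That is about 3.5 px (2.5 mm) right of the prediction, and the yaw agrees. I correct for it and compute the descent.

```bash
python3 - <<'E'
from h import *
L=[(38,-22,100),(-38,-22,100),(-38,22,100),(38,22,100)];U=np.array([(346,159),(344,249),(291,249),(290,159)])
r=least_squares(lambda p:(wproj(place(p,L))-U).ravel(),DR);print(r.x.round(4),r.fun.round(1))
p=r.x;h=np.degrees(p[2])
rows(goal([p[0],p[1],.13],h),N=3);rows(goal([p[0],p[1],.066],h),N=6)
E
```

```text
[ 0.4984 -0.3775  0.4993] [ 1.3 -0.4  0.3  0.9 -0.1  0.6 -1.4 -0.7]
3 x [-0.003, 0.001, 0.077] [-0.0009, 0.001, 0.0006]
6 x [-0.001, 0.001, 0.074] [-0.0004, 0.0005, 0.0003]
```

jog_arm(targets=[[[-0.002, 0.001, 0.09], [0, 0, 0]], [[-0.002, 0.001, 0.09], [0, 0, 0]], [[-0.002, 0.001, 0.09], [0, 0, 0]], [[-0.001, 0.001, 0.09], [0, 0, 0]], [[0, 0, 0.06], [0, 0, 0]]])

```text
clock: 7.7
tcp_pos: [0.4983, -0.3769, 0.0713]
tool_rot: [-3.039, -0.78, 0.01]
contact_force: [-0.1, -0.3, 0.0]
grip_width: 0.907
finger_force: 0.0
```

jog_arm(targets=[[[0, 0, 0.02], [0, 0, 0]], [[0, 0, 0], [0, 0, 0]], [[0, 0, 0], [0, 0, 0]]])

```text
clock: 8.0
tcp_pos: [0.4984, -0.3783, 0.0685]
tool_rot: [-3.044, -0.777, 0.008]
contact_force: [0.7, 0.0, 1.2]
grip_width: 0.91
finger_force: 0.0
```

jog_arm(targets=[[[0, 0, 0], [0, 0, 0]], [[0, 0, 0], [0, 0, 0]], [[0, 0, 0], [0, 0, 0]], [[0, 0, 0], [0, 0, 0]], [[0, 0, 0], [0, 0, 0]]], fingers=36, newtons=30)

```text
clock: 8.5
tcp_pos: [0.4976, -0.378, 0.0676]
tool_rot: [-3.042, -0.774, 0.009]
contact_force: [-1.0, 1.2, 2.3]
grip_width: 0.498
finger_force: 29.8
```

jog_arm(targets=[[[0, 0, -0.03], [0, 0, 0]], [[0, 0, -0.08], [0, 0, 0]], [[0, 0, -0.14], [0, 0, 0]], [[0, 0, -0.14], [0, 0, 0]], [[0, 0, -0.14], [0, 0, 0]]], newtons=40)

```text
clock: 9.0
tcp_pos: [0.4983, -0.3779, 0.2283]
tool_rot: [-3.042, -0.774, 0.01]
contact_force: [0.6, -0.1, -3.7]
grip_width: 0.494
finger_force: 39.8
```

```bash
python3 - <<'E'
from h import *
s=state();print(s["tcp_pos"],s["contact_force"],s["grip_width"],s["wrist_torque"])
g=rows(goal([.61,-.12,.25],75))
g=rows(goal(place(FX,[0,0,205])[0],112.7),start=g)
E
```

```text
[ 0.49829902 -0.37792977  0.22827802] [ 0.62761288 -0.08409705 -3.67446044] 0.49405638765935267 [-0.10725291  0.04750886 -0.00703061]
7 x [0.131, -0.043, -0.011] [-0.0006, 0.0003, -0.0737]
6 x [0.103, -0.004, 0.025] [0.0, 0.0, -0.0698]
```

jog_arm(targets=[[[0.131, -0.043, -0.011], [0, 0, -0.0737]], [[0.131, -0.043, -0.011], [0, 0, -0.0737]], [[0.131, -0.043, -0.011], [0, 0, -0.0737]], [[0.131, -0.043, -0.011], [0, 0, -0.0737]]])

```text
clock: 9.4
tcp_pos: [0.5894, -0.2398, 0.2392]
tool_rot: [-2.779, -1.457, 0.009]
contact_force: [0.7, -0.6, -5.3]
grip_width: 0.494
finger_force: 39.8
```

jog_arm(targets=[[[0.131, -0.043, -0.011], [0, 0, -0.0737]], [[0.131, -0.043, -0.011], [0, 0, -0.0737]], [[0.131, -0.043, -0.011], [0, 0, -0.0737]], [[0, 0, 0], [0, 0, 0]]])

```text
clock: 9.8
tcp_pos: [0.6107, -0.1147, 0.25]
tool_rot: [-2.481, -1.919, 0.005]
contact_force: [-0.0, 0.6, -3.4]
grip_width: 0.496
finger_force: 39.9
```

```bash
python3 - <<'E'
from h import *
s=state();print(s["tcp_pos"],s["contact_force"],s["grip_width"])
g=rows(goal(place(FX,[0,0,205])[0],112.7),N=8)
E
```

```text
[ 0.61067712 -0.11466512  0.2499614 ] [-0.02895066  0.6212853  -3.40410022] 0.4962043248697307
8 x [0.075, -0.002, 0.019] [-0.0005, -0.0002, -0.0517]
```

jog_arm(targets=[[[0.075, -0.002, 0.019], [0, 0, -0.0517]], [[0.075, -0.002, 0.019], [0, 0, -0.0517]], [[0.075, -0.002, 0.019], [0, 0, -0.0517]], [[0.075, -0.002, 0.019], [0, 0, -0.0517]]])

```text
clock: 10.2
tcp_pos: [0.6205, -0.0301, 0.2259]
tool_rot: [-2.144, -2.288, 0.007]
contact_force: [0.2, 0.1, -3.5]
grip_width: 0.497
finger_force: 39.9
```

jog_arm(targets=[[[0.075, -0.002, 0.019], [0, 0, -0.0517]], [[0.075, -0.002, 0.019], [0, 0, -0.0517]], [[0.075, -0.002, 0.019], [0, 0, -0.0517]], [[0.075, -0.002, 0.019], [0, 0, -0.0517]], [[0, 0, 0], [0, 0, 0]]])

```text
clock: 10.7
tcp_pos: [0.6004, 0.0591, 0.203]
tool_rot: [-1.743, -2.604, 0.006]
contact_force: [-1.1, -0.5, -4.3]
grip_width: 0.495
finger_force: 39.9
```

```bash
python3 - <<'E'
from h import *
s=state();print(s["tcp_pos"],s["contact_force"],s["grip_width"])
J=[[29,50,56],[29,-50,56],[-26,50,52],[-26,-50,52],[0,44,42],[0,-44,42]]
print(wproj(place(FX,J)).round(0).tolist())
sc=grab_frame("scene");w=grab_frame("wrist")
a=cv2.resize(sc[130:355,250:450],None,fx=2,fy=2,interpolation=cv2.INTER_CUBIC)
b=cv2.resize(w[20:245,220:420],None,fx=2,fy=2,interpolation=cv2.INTER_CUBIC)
cv2.imwrite("pics/n1.png",np.hstack([a,b])[:,:,::-1])
print(proj(place(FX,J),"scene").round(0).tolist())
rows(goal(place(FX,[0,0,145])[0],112.7));rows(goal(place(FX,[0,0,90])[0],112.7))
E
```

```text
[0.60043636 0.05905102 0.20302005] [-1.06377389 -0.47817944 -4.3365873 ] 0.49526442118076963
[[291.0, 233.0], [287.0, 128.0], [347.0, 232.0], [350.0, 127.0], [321.0, 222.0], [321.0, 133.0]]
[[329.0, 245.0], [378.0, 264.0], [317.0, 269.0], [367.0, 290.0], [325.0, 261.0], [368.0, 279.0]]
2 x [0.01, 0.001, 0.098] [-0.0018, -0.0008, -0.0031]
3 x [0.006, 0.001, 0.126] [-0.0012, -0.0005, -0.0021]
```

View pics/n1.png

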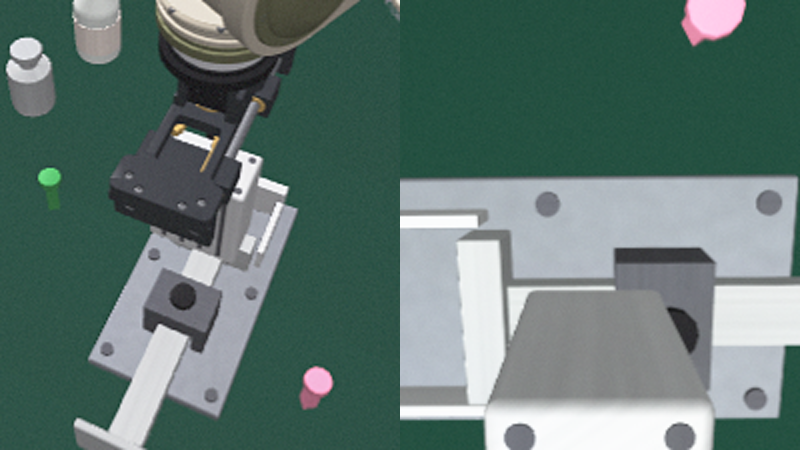

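The scene half shows the pin's head low on the bridge, so the slide is latched. The wrist half shows the moving jaw at raw columns ~250–275, left of where I assumed it. The nest point is therefore not the fixture origin, and I'll measure where it is from the jaws.

```bash
python3 - <<'E'
from h import *
def loc(u,z,f,x0=(100,0)):
    return least_squares(lambda a:(f(place(FX,[a[0],a[1],z]))-u).ravel(),x0,x_scale=10,diff_step=1e-3).x.round(1)
T=lambda P:proj(P,"top");S=lambda P:proj(P,"scene")
for c in((187,433),(190,449),(337,384)):print("top fixed jaw",c,loc(raw([c],220,140),56,T))
for c in((231,30),(416,94),(228,46),(412,107)):print("scene fixed jaw",c,loc(raw([c],290,200),56,S))
for c in((152,342),(288,286)):print("top walls end",loc(raw([c],220,140),42,T))
# wrist now (2x crop at 220,20): moving jaw top strip edges, bridge far edge
for c,z in(((62,242),52),((100,236),52),((215,250),60),((314,250),60)):
    print("wrist",c,loc(raw([c],220,20,0,2),z,wproj))
E
```

```text
top fixed jaw (187, 433) [121.8 -47.5]
top fixed jaw (190, 449) [131.7 -49.5]
top fixed jaw (337, 384) [130.5  50.2]
scene fixed jaw (231, 30) [128.4  50.7]
scene fixed jaw (416, 94) [129.8 -49.5]
scene fixed jaw (228, 46) [118.2  48.3]
scene fixed jaw (412, 107) [121.4 -50. ]
top walls end [ 57.9 -47.2]
top walls end [58.8 46.2]
wrist (62, 242) [ 61.9 -35.8]
wrist (100, 236) [ 44.7 -38.3]
wrist (215, 250) [ -6.7 -32.8]
wrist (314, 250) [-50.  -32.6]
```

```bash
python3 - <<'E'
from h import *
w=grab_frame("wrist");b=cv2.resize(w[60:250,100:400],None,fx=2.6,fy=2.6,interpolation=cv2.INTER_CUBIC)
cv2.imwrite("pics/n2.png",b[:,:,::-1])
E
```

```text
(no output)
```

View pics/n2.png

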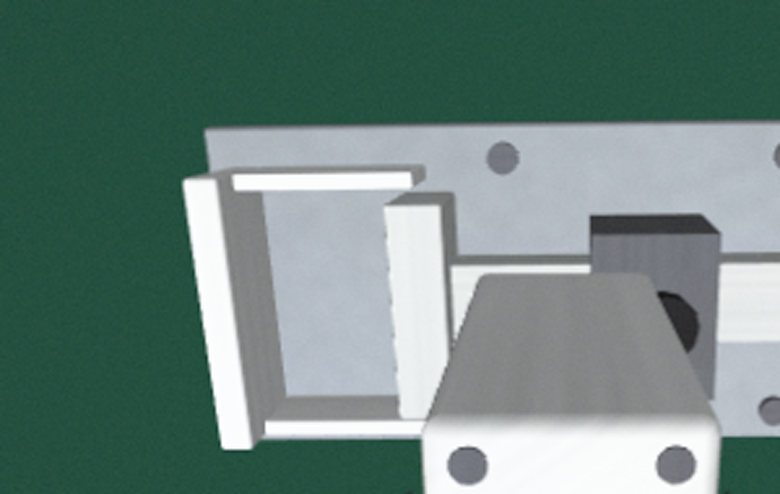

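This crop shows the open nest clearly: fixed jaw top at (185–262, 178–448), moving jaw face from (386,205) to (403,418), side walls at rows ~182 and ~426. I back-project these points.

```bash
python3 - <<'E'
from h import *
def loc(u,z,f,x0=(100,0)):
    return least_squares(lambda a:(f(place(FX,[a[0],a[1],z]))-u).ravel(),x0,x_scale=10,diff_step=1e-3).x.round(1)
for n,c,z in(("fixed in",(217,177),56),("fixed in",(254,447),56),("fixed out",(184,182),56),("fixed out",(223,449),56),("mov",(386,206),52),("mov",(403,418),52),("mov back",(441,206),52),("wall- in",(320,189),42),("wall+ in",(340,421),42),("wall- out",(320,174),42),("wall+ out",(340,433),42),("br",(592,233),60),("br",(719,233),60)):
    print(n,loc((np.array([c])+.5)/2.6-.5+[100,60],z,wproj))
s=state();print(Ro.from_rotvec(s["tool_rot"]).as_matrix().round(3).tolist())
E
```

```text
fixed in [120.  -47.9]
fixed in [119.7  51.3]
fixed out [131.6 -46.4]
fixed out [131.5  52.1]
mov [ 64.1 -37. ]
mov [63.6 41.6]
mov back [ 45.  -36.8]
wall- in [ 89.3 -41.9]
wall+ in [90.4 46.6]
wall- out [ 88.8 -47.2]
wall+ out [90.8 51.6]
br [ -6.9 -28.3]
br [-49.9 -28. ]
[[-0.376, 0.927, -0.006], [0.927, 0.376, 0.0], [0.002, -0.005, -1.0]]
```

```bash
python3 - <<'E'
from h import *
g=rows(goal(place(FX,[91.5,1.5,180])[0],112.7),N=3)
g=rows(goal(place(FX,[91.5,1.5,142])[0],112.7),N=2,start=g)
E
```

```text
3 x [0.005, -0.101, 0.027] [-0.0011, -0.0005, -0.0022]
2 x [0.0, 0.0, 0.063] [0.0, 0.0, 0.0]
```

jog_arm(targets=[[[0.005, -0.101, 0.027], [-0.001, -0.0005, -0.0022]], [[0.005, -0.101, 0.027], [-0.001, -0.0005, -0.0022]], [[0.005, -0.101, 0.027], [-0.001, -0.0005, -0.0022]], [[0, 0, 0], [0, 0, 0]], [[0, 0, 0], [0, 0, 0]]])

```text
clock: 11.35
tcp_pos: [0.5164, 0.0257, 0.1804]
tool_rot: [1.742, 2.614, 0.0]
contact_force: [0.2, -0.5, -3.8]
grip_width: 0.491
finger_force: 39.9
```

```bash
python3 - <<'E'
from h import *
s=state();print(s["tcp_pos"],s["contact_force"])
w=grab_frame("wrist");b=cv2.resize(w[60:260,170:470],None,fx=2.6,fy=2.6,interpolation=cv2.INTER_CUBIC)
cv2.imwrite("pics/n3.png",b[:,:,::-1])
J=[[120,-50,56],[120,50,56],[64,-38,52],[64,44,52],[92,-42,42]]
print(((wproj(place(FX,J))-[170,60])*2.6).round(0).tolist())
R=Ro.from_rotvec(s["tool_rot"])
D=[[38,y,z] for y in(-22,22) for z in(0,100)]
W=[s["tcp_pos"]+R.apply([x/1000,y/1000,(67.6-z)/1000]) for x,y,z in D]
print(((wproj(W)-[170,60])*2.6).round(0).tolist())
g=rows(goal(place(FX,[91.5,1.5,140])[0],112.7))
g=rows(goal(place(FX,[91.5,1.5,86])[0],112.7),start=g,N=6)
E
```

```text
[0.51642872 0.02568105 0.18040889] [ 0.20473372 -0.52828318 -3.75007746]
[[292.0, 187.0], [301.0, 479.0], [469.0, 224.0], [462.0, 459.0], [382.0, 207.0]]
[[297.0, 268.0], [230.0, 411.0], [471.0, 268.0], [539.0, 411.0]]
1 x [0.001, -0.003, 0.135] [0.0007, 0.0004, 0.0]
6 x [0.0, 0.0, 0.03] [0.0, 0.0, 0.0]
```

View pics/n3.png

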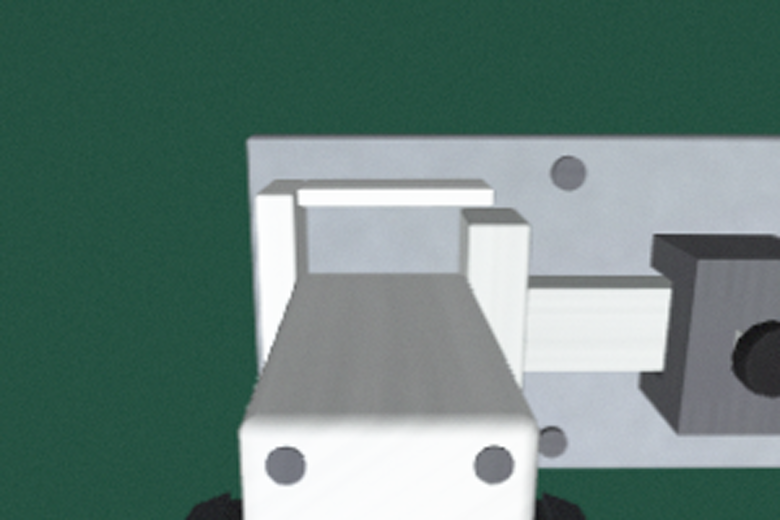

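The driver's foot edge at (303–464, 274) is centred between the jaw faces (295 and 470), and it is aligned with the nest to about 1 mm. I lower it.

jog_arm(targets=[[[0.003, -0.002, 0.09], [0.0007, 0.0004, 0]], [[0.001, -0.001, 0.09], [0, 0, 0]], [[0, 0, 0.05], [0, 0, 0]], [[0, 0, 0], [0, 0, 0]]])

```text
clock: 11.8
tcp_pos: [0.5147, 0.0275, 0.1092]
tool_rot: [-1.737, -2.613, 0.003]
contact_force: [0.8, 0.1, -4.3]
grip_width: 0.496
finger_force: 39.9
```

jog_arm(targets=[[[0, 0, 0.03], [0, 0, 0]], [[0, 0, 0.03], [0, 0, 0]], [[0, 0, 0], [0, 0, 0]]])

```text
clock: 12.1
tcp_pos: [0.5143, 0.0275, 0.092]
tool_rot: [-1.737, -2.614, 0.002]
contact_force: [-0.5, 0.5, -4.3]
grip_width: 0.495
finger_force: 39.9
```

jog_arm(targets=[[[0, 0, 0.012], [0, 0, 0]], [[0, 0, 0.012], [0, 0, 0]], [[0, 0, 0.006], [0, 0, 0]], [[0, 0, 0], [0, 0, 0]]])

```text
clock: 12.5
tcp_pos: [0.5143, 0.0275, 0.0836]
tool_rot: [-1.737, -2.615, 0.002]
contact_force: [0.2, -0.0, -4.2]
grip_width: 0.499
finger_force: 39.9
```

jog_arm(targets=[[[0, 0, 0.004], [0, 0, 0]], [[0, 0, 0.004], [0, 0, 0]], [[0, 0, 0], [0, 0, 0]]])

```text
clock: 12.8
tcp_pos: [0.5143, 0.0275, 0.0812]
tool_rot: [-1.737, -2.615, 0.001]
contact_force: [0.0, 0.7, -4.1]
grip_width: 0.496
finger_force: 39.9
```

jog_arm(targets=[[[0, 0, 0.003], [0, 0, 0]], [[0, 0, 0.003], [0, 0, 0]], [[0, 0, 0], [0, 0, 0]]])

```text
clock: 13.1
tcp_pos: [0.5144, 0.0276, 0.0797]
tool_rot: [-1.737, -2.615, 0.001]
contact_force: [-0.2, 0.5, -1.4]
grip_width: 0.494
finger_force: 39.9
```

jog_arm(targets=[[[0, 0, 0.002], [0, 0, 0]], [[0, 0, 0], [0, 0, 0]]])

```text
clock: 13.3
tcp_pos: [0.5144, 0.0276, 0.0796]
tool_rot: [-1.738, -2.616, 0.001]
contact_force: [-2.8, 0.6, 5.1]
grip_width: 0.495
finger_force: 39.9
```

The floor contact is at TCP z 0.0796, as expected. I release and retreat straight up.

jog_arm(targets=[[[0, 0, -0.001], [0, 0, 0]], [[0, 0, 0], [0, 0, 0]]], newtons=5)

```text
clock: 13.5
tcp_pos: [0.5142, 0.0276, 0.0794]
tool_rot: [-1.737, -2.615, 0.001]
contact_force: [-3.1, 0.9, 3.1]
grip_width: 0.503
finger_force: 5.0
```

jog_arm(targets=[[[0, 0, 0], [0, 0, 0]], [[0, 0, 0], [0, 0, 0]], [[0, 0, 0], [0, 0, 0]], [[0, 0, 0], [0, 0, 0]], [[0, 0, 0], [0, 0, 0]]], fingers=70)

```text
clock: 14.0
tcp_pos: [0.5144, 0.0275, 0.0792]
tool_rot: [-1.738, -2.615, 0.001]
contact_force: [0.6, -0.4, -0.7]
grip_width: 0.799
finger_force: 0.0
```

jog_arm(targets=[[[0, 0, -0.03], [0, 0, 0]], [[0, 0, -0.1], [0, 0, 0]], [[0, 0, -0.12], [0, 0, 0]], [[0, 0, -0.12], [0, 0, 0]], [[0, 0, -0.12], [0, 0, 0]]])

```text
clock: 14.5
tcp_pos: [0.5144, 0.0275, 0.2285]
tool_rot: [-1.738, -2.616, 0.001]
contact_force: [0.3, 0.2, 0.3]
grip_width: 0.792
finger_force: 0.0
```

jog_arm(targets=[[[-0.1, 0, -0.1], [0, 0, 0]], [[-0.15, 0, 0], [0, 0, 0]], [[-0.15, 0, 0], [0, 0, 0]], [[-0.15, 0, 0], [0, 0, 0]], [[0, 0, 0], [0, 0, 0]]])

```text
clock: 15.0
tcp_pos: [0.5796, -0.1291, 0.2556]
tool_rot: [-1.744, -2.612, 0.003]
contact_force: [-0.6, 0.2, -0.5]
grip_width: 0.794
finger_force: 0.0
```

```bash
python3 - <<'E'
from h import *
t=grab_frame("top");s=grab_frame("scene")
k=lambda a:cv2.resize(a,(400,500),interpolation=cv2.INTER_CUBIC)
cv2.imwrite("pics/end.png",np.hstack([cv2.resize(s[100:350,220:420],(400,500)),cv2.resize(t[140:280,220:332],(400,500))])[:,:,::-1])
a=np.abs(t.astype(int)-cv2.imread("pics/top0raw.png")[:,:,::-1]).max(2)
for n,(x,y) in dict(bottle=(401,259),weight=(390,214),box=(423,180)).items(): print(n,(a[y-18:y+18,x-18:x+18]>40).sum())
T=[(x,y,112) for x,y in((22,38),(22,-38),(-22,-38),(-22,38))]
print(((proj(place(FX,[(x+92,y+1.5,z) for x,y,z in T]),"top")-[220,140])*(400/112)).round(0).tolist(),((proj(place(FX,[(x+92,y+1.5,z) for x,y,z in T]),"scene")-[220,100])*2).round(0).tolist())
E
```

```text
bottle 0
weight 319
box 1
[[272.0, 317.0], [167.0, 362.0], [142.0, 301.0], [247.0, 257.0]] [[264.0, 195.0], [338.0, 221.0], [323.0, 257.0], [246.0, 228.0]]
```

View pics/end.png

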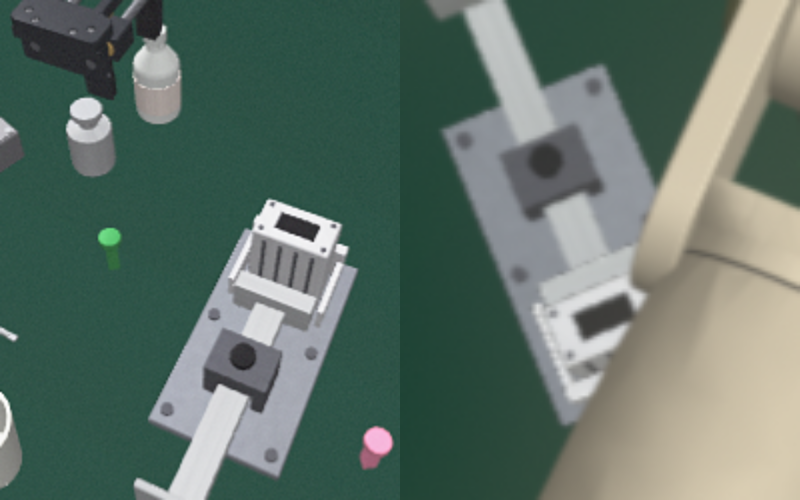

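The driver stands upright between the jaws, with its top where predicted. The pin is down, the slide is latched, and the neighbours have not moved. The weight's pixel difference is the gripper in view above it.

```bash
python3 -c "from cell import *;print(job_done())"
```

```text
the job is handed in; nothing more can be done
None
```

I handed the job in at about 15 s on the robot clock: the slide is latched open on its pin, the LED driver stands upright on the nest floor, and the bottle, junction box and weight are where they were.

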